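# Clear the jammed bush from the feed chute

## Task

An oversize orange bush is jammed at the yellow gate of the feed chute and holds up the bushes behind it. First pull the keeper rod up out of its two spring clips and lay it flat in the long grey tray; then lift the orange bush out and put it in the red reject bin, so that the three aluminium bushes roll down to the end stop by themselves. Do not lift the aluminium bushes, and leave the bottle, jar, mug, tools and bearing on the bench where they are.

Things in the scene. Friction and masses are not known exactly. Their poses are not given: they have to be found in the camera images.
- chute: Fixed feed chute on a dark base plate 250 x 70 x 10 mm. Origin: centre of its underside, z up; it runs downhill along its own -x at 12 degrees, its width along y. Bed surface at z = 58 mm + 0.2126 x, for x -117 to 127 mm. Blue side walls rise 10 mm above the bed, outer faces at y = +-32.5 mm. For 20 mm either side of x = 0 the walls are cut away and the bed is 46 mm wide, for fingers to reach down.
- gate (a point): Middle of the uphill edge of the yellow gate plate that crosses the chute 26 to 30 mm above the bed and runs 27 mm downhill from here, 79 mm wide, on two posts at its downhill edge. 22 mm bushes roll under it, the 40 mm one cannot. Axes as the chute's.
- stop (a point): Middle of the bed at the inner face of the end stop (20 mm high) at the chute's low end. Axes as the chute's.
- clips (a point): Point midway between the two spring clips, at the height of the rod's axis (126 mm). The clips are upward-opening steel C shapes 10 mm wide, on grey posts 78 mm to either side along the chute's y; clip tops 13 mm above this point. Axes as the chute's.
- rod_center (a point): Centre of the keeper rod: brass, diameter 12 mm, 190 mm long along its own y, 48 to 84 g, red band in the middle. Starts level across the chute in both clips, up to 6 mm off-centre lengthways, its axis 28 mm above the crown of the jammed bush. Pulled straight up midway between the clips it resists with roughly 12 to 16 N in all, then snaps free; it is clear of the clips after 15 mm.
- oversize_center (a point): Centre of the jammed orange bush: solid cylinder 40 mm in diameter, 56 mm long along its own y, flat ends, 75 to 165 g, lying across the chute against the gate; centre at chute x = -4 mm, z = 78 mm, directly under the rod. The gate edge overhangs it by only 1 mm: it comes out when drawn straight up. It can roll when set down.
- bush0_center (a point): Centre of aluminium bush 0 (first behind the jam): cylinder 22 mm in diameter, 56 mm long along its own y, 45 g, queued uphill of the jammed piece; rolls down by itself once the jam is out. Advanced against the end stop the three centres lie at chute x of about -105, -84 and -62 mm.
- bush1_center (a point): Centre of aluminium bush 1 (second behind the jam): cylinder 22 mm in diameter, 56 mm long along its own y, 45 g, queued uphill of the jammed piece; rolls down by itself once the jam is out. Advanced against the end stop the three centres lie at chute x of about -105, -84 and -62 mm.
- bush2_center (a point): Centre of aluminium bush 2 (third behind the jam): cylinder 22 mm in diameter, 56 mm long along its own y, 45 g, queued uphill of the jammed piece; rolls down by itself once the jam is out. Advanced against the end stop the three centres lie at chute x of about -105, -84 and -62 mm.
- bin: Fixed red square reject bin, open top, 150 x 150 x 50 mm, walls and floor 5 mm. Origin: centre of its underside. It may stand on either side of the chute, at any yaw. An older steel reject stands in its +x half.
- old_mid (a point): Older steel reject: ring 30 mm in diameter and 36 mm high standing in the bin; point half-way up its axis. It does not matter if it is nudged within the bin.
- tray: Fixed shallow grey rod tray, open top, 240 (its x) x 100 (its y) x 22 mm, walls and floor 4 mm. Origin: centre of its underside. On the other side of the chute from the bin.
- oil_mid (a point): Bystander: blue oil bottle, 60 mm diameter, 170 mm tall, point half-way up.
- grease_mid (a point): Bystander: white jar with green cap, 70 mm diameter, 70 mm tall, point half-way up.
- mug_mid (a point): Bystander: blue mug, 80 mm diameter, 90 mm tall, point half-way up, beyond the chute.
- wrench_grip (a point): Bystander: steel wrench lying on the right of the table, point at its grip.
- driver_grip (a point): Bystander: screwdriver lying on the left of the table, point at its grip.
- bearing_mid (a point): Bystander: steel bearing ring, 52 mm diameter, 11 mm high, lying near the chute, on its right; point half-way up.
Things that resemble listed ones, but are neither listed nor needed, are in the scene too. What is shaped like the part that bears bush0_center but blue is not meant.

How it is judged:
By the outcome, as a careful person would: the job done as asked, in the order asked, and still so for the second after the job is handed in, with the robot touching nothing.
It also fails if it takes over 58 s, if anything falls off the work surface, if the arm or the gripper's body presses on something with over 40 N, if the wrist force passes 120 N, or if a joint passes its speed limit or range.

## Robot

A 6-joint arm with a two-finger parallel gripper is mounted at the origin on the work surface. World frame = base frame: x ahead of the robot, y to its left, z up, the work surface at z = 0. Lengths are in m, angles in rad, forces in N, time in s.
With the tool pointing down it reaches from about 0.425 to 0.95 m from the base axis. Payload 3.5 kg.
Tool frame: the origin (TCP) lies on the centre line of the jaws, within the pads' length; the fingertips stand 19 mm ahead of it and the grasp point (between the pads) is the TCP; z points along the fingers, y is the line along which they close (so a half turn about z gives the same grasp; the last joint's range is limited). The gripper opens to 85 mm and grips with 20 to 120 N. Pads are 22 mm wide; open, the fingers measure 114 mm over their backs; the gripper's body (76 mm by 85 mm) begins 54 mm behind the grasp point. The pads swing forward as they close: fully open they stand 13 mm farther back than shut.
Start: joints at [1.074, 0.286, 1.577, -0, 1.279, -0.15], TCP at [0.229, 0.635, 0.25] pointing down, gripper open.
Joint ranges: [-2.77, 2.77], [-0.9, 2.22], [0.21, 2.48], [-1.53, 4.67], [0.24, 2.81], [-2.84, 2.84]. Speed limits (rad/s): [2.79, 2.79, 3.14, 3.14, 3.14, 3.14].

## Interface

Orientations are given as a unit quaternion [x, y, z, w].
In Python, from plant import status, cams, ctrl gives the robot as it stands.
- The arm moves only by the shell command python3 -m inch 'ROWS' [FORCE]. ROWS is JSON, a list of rows, each a list of 3 entries, a list of its own where there are three numbers: the opening, from -1 (shut) to 1 (fully open), then the shift along the tool's x, y, z in cm, then the turn about the tool's z in rad. In form: [[jaw, [dx, dy, dz], twist], ...]. A call has 1 to 20 rows; each row is the pose to reach, as a shift and turn from the pose commanded when the call began, along the tool's axes at that moment; what a row does not reach only later rows make up. A row lasts 1/10 s, in which the tool goes at most 50 mm and 8.59 degrees, less where a joint would pass 70% of its speed; a pose out of reach is approached as far as the arm can. A call with a gripper value outside its range is refused whole. The fingers move at their own pace and stop on an object; FORCE is the grip in N (left out, the last holds). Time passes only in rows, so rows that repeat a pose let the fingers close. It gives the time, the measured TCP pose, the force and the opening at its end, in the units of the state.
- status.get_state(): the state, without advancing time (a new reading comes with each control period).
- cams.read_camera(name): name is "scene" or "top" or "wrist"; returns the picture (480x640x3 uint8, blue, green, red); there is no depth.
- cams.calibration(name): a dict with "camera_matrix" (3x3 intrinsics, pixels), "k1" (the pictures are not rectified: a ray, as slopes to the right and down, at radius r is drawn at 1 + k1 r^2 times it, then the intrinsics apply), "cam_to_world" (4x4, takes a point from camera to world coordinates); the wrist camera has in their place "mount" (4x4, takes a point from camera to tool coordinates, whose origin is the TCP and whose axes are the flange's). Camera axes: x right, y down, z forward; pixel columns grow to the right and rows downward; lengths in m; the calibration is good to about 2 mm. A picture is of the moment at which its call begins: read the wrist's pose just before it. calibration takes no time and is no camera call.
- ctrl.sign_off(): hands the job in, once; it reports no verdict.
The state is a dict: "time": time; "qpos": joint angles; "dq": joint speeds; "joint_efforts": joint torques, N m; "eef_pos": TCP position; "tcp_rot": TCP orientation; "contact_force": force on the tool from outside, world axes, zero at the start; "wrist_torque": the same for the moment, N m; "opening": opening from 0.0 (shut) to 1.0 (fully open).
Only numpy, scipy, OpenCV 4.12 (cv2) and the standard library are available. Lean on these libraries where they do the work, as an engineer would, in place of code of your own. Each camera call takes 0.05 s, during which the arm holds its last target. There are 200 camera calls.

## Working session

There is one attempt and no reset: what is moved stays moved. The work goes in short steps, Python scripts to look and compute and a shell command to move; the robot and the scene stay as the last step left them, time stands still between calls to the robot, and variables do not carry over. Pictures are saved under pics/ and viewed, on a budget of 10 in all, crops included, one or two more only if the job needs it, and the job is handed in when it is done.

```bash
ls; mkdir -p pics; python3 - <<'E'
from plant import status,cams
import cv2,numpy as np
print(status.get_state())
for n in("scene","top","wrist"):
    i=cams.read_camera(n);cv2.imwrite(f"pics/{n}0.png",i)
    c=cams.calibration(n);print(n,{k:np.round(v,4).tolist() for k,v in c.items()})
E
```

```text
pics
{'time': 0.0, 'qpos': array([ 1.07398678e+00,  2.87189343e-01,  1.57817963e+00,  3.42205671e-05,
        1.27861031e+00, -1.50010268e-01]), 'dq': array([-0.00067575, -0.00130383,  0.00098659,  0.00030052, -0.00029736,
        0.00128703]), 'joint_efforts': array([ 2.44262656e-04, -4.05970538e+01, -2.92631131e+01, -5.27442478e-05,
        5.79126427e-03,  5.24773270e-06]), 'eef_pos': array([0.22910045, 0.63427778, 0.24892992]), 'tcp_rot': array([ 1.72536749e-01,  9.85002358e-01, -1.12624562e-03, -3.94767615e-04]), 'contact_force': array([0.76148478, 0.48471992, 0.12216728]), 'wrist_torque': array([0.00589703, 0.05052778, 0.02967216]), 'opening': 0.9978090207302523}
scene {'camera_matrix': [[470.9916, 0.0, 317.4492], [0.0, 470.9916, 246.9005], [0.0, 0.0, 1.0]], 'k1': -0.0397, 'cam_to_world': [[0.7537, 0.3365, -0.5645, 1.2014], [0.657, -0.405, 0.6359, -0.6598], [-0.0146, -0.8501, -0.5263, 0.6656], [0.0, 0.0, 0.0, 1.0]]}
top {'camera_matrix': [[544.7813, 0.0, 323.7484], [0.0, 544.7813, 244.0571], [0.0, 0.0, 1.0]], 'k1': 0.054, 'cam_to_world': [[0.0244, -0.9956, 0.0904, 0.4893], [-0.9997, -0.0243, 0.0022, -0.0094], [0.0001, -0.0904, -0.9959, 1.3981], [0.0, 0.0, 0.0, 1.0]]}
wrist {'camera_matrix': [[428.4163, 0.0, 316.6045], [0.0, 428.4163, 242.0236], [0.0, 0.0, 1.0]], 'k1': 0.022, 'mount': [[0.0003, -0.9522, -0.3054, 0.0774], [1.0, 0.0008, -0.0012, 0.0001], [0.0014, -0.3054, 0.9522, -0.1229], [0.0, 0.0, 0.0, 1.0]]}
```

View pics/top0.png

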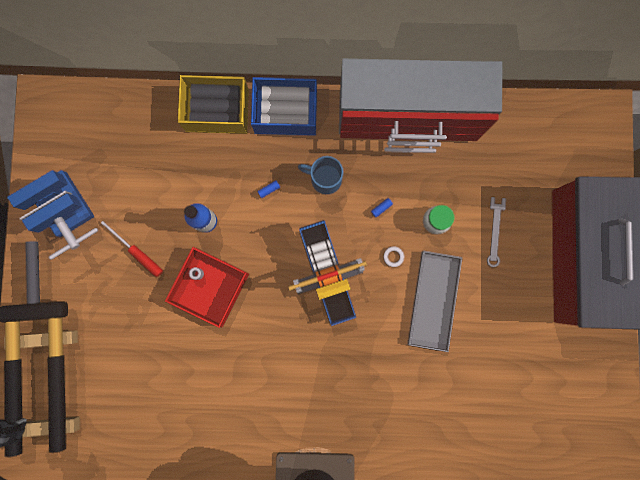

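View pics/scene0.png

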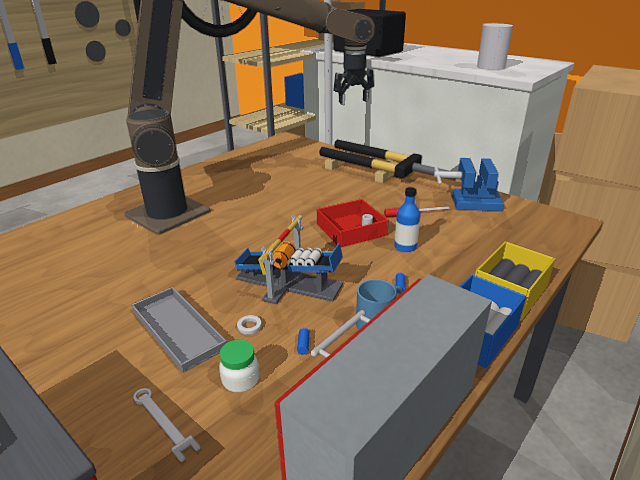

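```bash
cat > h.py <<'E'
import cv2,numpy as np
from plant import cams,status
from scipy.spatial.transform import Rotation as R
def cam_T(n,st=None):
    c=cams.calibration(n)
    if n!="wrist": return c["cam_to_world"]
    T=np.eye(4);T[:3,:3]=R.from_quat(st["tcp_rot"]).as_matrix();T[:3,3]=st["eef_pos"]
    return T@np.array(c["mount"])
def ray(px,n,st=None):
    c=cams.calibration(n);T=np.array(cam_T(n,st))
    u=cv2.undistortPoints(np.float64(px).reshape(-1,1,2),np.array(c["camera_matrix"]),np.array([c["k1"],0,0,0.]))[:,0]
    d=np.c_[u,np.ones(len(u))]@T[:3,:3].T
    return T[:3,3],d
def plane(px,z,n,st=None):
    o,d=ray(px,n,st); z=np.broadcast_to(z,len(d))
    return o+d*((z-o[2])/d[:,2])[:,None]
def proj(P,n,st=None):
    c=cams.calibration(n);T=np.linalg.inv(np.array(cam_T(n,st)))
    rv,_=cv2.Rodrigues(T[:3,:3])
    return cv2.projectPoints(np.float64(P).reshape(-1,1,3),rv,T[:3,3],np.array(c["camera_matrix"]),np.array([c["k1"],0,0,0.]))[0][:,0]
E
python3 - <<'E'
from h import *
i=cv2.imread("pics/top0.png");np.set_printoptions(precision=4,suppress=True)
hsv=cv2.cvtColor(i,cv2.COLOR_BGR2HSV)
def big(m,box):
    x0,y0,x1,y1=box;M=np.zeros_like(m);M[y0:y1,x0:x1]=m[y0:y1,x0:x1]
    c=max(cv2.findContours(M,0,2)[0],key=cv2.contourArea);return cv2.minAreaRect(c)
red=cv2.inRange(hsv,(0,190,60),(6,255,255))|cv2.inRange(hsv,(174,190,60),(180,255,255))
r=big(red,(150,220,265,340));p=plane(cv2.boxPoints(r),.05,"top");print("bin",r,p,p.mean(0),[np.linalg.norm(p[k]-p[k-1]) for k in(1,2)])
g=cv2.inRange(hsv,(0,0,60),(180,50,200))
r=big(g,(400,240,470,360));p=plane(cv2.boxPoints(r),.022,"top");print("tray",r,p,p.mean(0),[np.linalg.norm(p[k]-p[k-1]) for k in(1,2)])
b=cv2.inRange(hsv,(105,100,40),(125,255,255))
M=np.zeros_like(b);M[215:330,285:362]=b[215:330,285:362]
r=cv2.minAreaRect(cv2.findNonZero(M));print("chute",r,cv2.boxPoints(r))
cv2.imwrite("pics/c1.png",cv2.resize(i[210:340,270:380],None,fx=4.6,fy=4.6,interpolation=cv2.INTER_CUBIC))
E
```

```text
bin ((206.40003967285156, 287.20001220703125), (62.60989761352539, 61.71547317504883), 26.56505012512207) [[0.4627 0.3798 0.05  ]
 [0.5999 0.3191 0.05  ]
 [0.5339 0.1783 0.05  ]
 [0.3978 0.2403 0.05  ]] [0.4986 0.2793 0.05  ] [np.float64(0.15002717517536457), np.float64(0.1555346226068172)]
tray ((435.06103515625, 301.0095520019531), (41.12599563598633, 96.02241516113281), 8.880660057067871) [[ 0.3666 -0.2204  0.022 ]
 [ 0.6042 -0.2556  0.022 ]
 [ 0.5906 -0.3578  0.022 ]
 [ 0.354  -0.3209  0.022 ]] [ 0.4788 -0.2887  0.022 ] [np.float64(0.24014846583001304), np.float64(0.10304175849236363)]
chute ((327.25, 272.75), (102.14157104492188, 26.563133239746094), 71.56504821777344) [[298.5 228.5]
 [323.7 220.1]
 [356.  317. ]
 [330.8 325.4]]
```

View pics/c1.png

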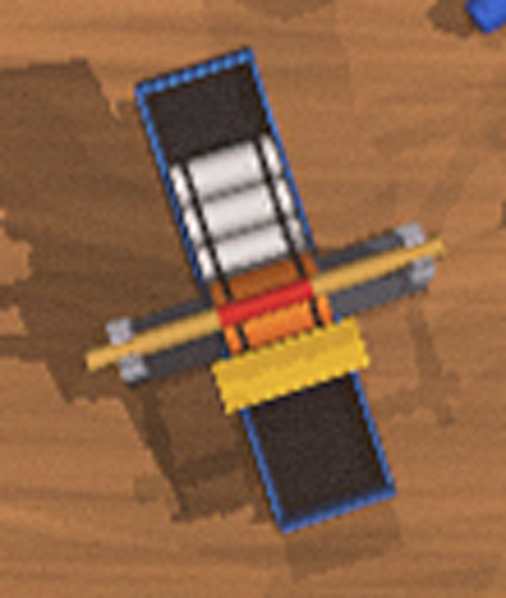

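```bash
python3 - <<'E'
from h import *
np.set_printoptions(precision=4,suppress=True)
f=lambda *q:np.array(q)/4.6+[270-.4,210-.4]
e=plane(f((88,360),(442,245)),.126,"top");d=e[0]-e[1];print("rod",e,e.mean(0),np.linalg.norm(d),"ang of y",np.degrees(np.arctan2(d[1],d[0])))
c=plane(f((126,350),(418,257)),.137,"top");d=c[0]-c[1];print("clips",c.mean(0),np.linalg.norm(d),np.degrees(np.arctan2(d[1],d[0])))
# chute corners: top wall heights
x=np.array([.127,.127,-.117,-.117]);p=plane(f((137,85),(250,48),(395,493),(284,530)),.058+.2126*x+.01,"top");print(p,p.mean(0))
u=(p[0]+p[1]-p[2]-p[3])/2;print(np.linalg.norm(u),np.degrees(np.arctan2(u[1],u[0])))
st=status.get_state()
M=R.from_quat(st["tcp_rot"]).as_matrix();print(M)
E
```

```text
rod [[ 0.5005  0.0723  0.126 ]
 [ 0.563  -0.1057  0.126 ]] [ 0.5318 -0.0167  0.126 ] 0.18865605145919806 ang of y 109.36708566428001
clips [ 0.531  -0.0201  0.137 ] 0.15400298897454104 109.03596248222817
[[ 0.6448  0.053   0.095 ]
 [ 0.6657 -0.0056  0.095 ]
 [ 0.4343 -0.089   0.0431]
 [ 0.4132 -0.03    0.0431]] [ 0.5395 -0.0179  0.0691]
0.25141342680072 19.766333023250326
[[-0.9405  0.3399 -0.0009]
 [ 0.3399  0.9405 -0.0017]
 [ 0.0003 -0.0019 -1.    ]]
```

```bash
python3 -m inch '[[1,[-25,-25.5,0],0.45],[1,[-50.6,-51,0],0.885],[1,[-50.6,-51,0],0.885],[1,[-50.6,-51,0],0.885],[1,[-50.6,-51,0],0.885],[1,[-50.6,-51,0],0.885],[1,[-50.6,-51,0],0.885],[1,[-50.6,-51,0],0.885],[1,[-50.6,-51,0],0.885],[1,[-50.6,-51,0],0.885],[1,[-50.6,-51,0],0.885],[1,[-50.6,-51,0],0.885],[1,[-50.6,-51,0],0.885],[1,[-50.6,-51,0],0.885],[1,[-50.6,-51,0],0.885],[1,[-50.6,-51,0],0.885],[1,[-50.6,-51,0],0.885],[1,[-50.6,-51,0],0.885],[1,[-50.6,-51,0],0.885],[1,[-50.6,-51,0],0.885]]' 60
python3 - <<'E'
from h import *
st=status.get_state();print(st["time"],st["eef_pos"],st["tcp_rot"],st["qpos"],st["dq"].max())
i=cams.read_camera("wrist");np.save("w1.npy",np.r_[st["eef_pos"],st["tcp_rot"]]);cv2.imwrite("pics/w1.png",i)
print(proj([.5318,-.0167,.126],"wrist",st))
E
```

```text
time: 2.15
eef_pos: [0.5316, -0.0156, 0.2504]
tcp_rot: [0.577, 0.817, 0.0, 0.0]
contact_force: [-0.2, 0.5, 0.5]
opening: 1.001
2.15 [ 0.53162079 -0.01559145  0.25044958] [5.76915925e-01 8.16803531e-01 7.23088343e-05 4.64747126e-05] [-2.20235097e-01 -3.11450081e-02  1.92695943e+00  1.03160150e-04
  1.24563682e+00 -5.61168672e-01] 0.002276189162081137
[[315.37689521 240.8144737 ]]
```

View pics/w1.png

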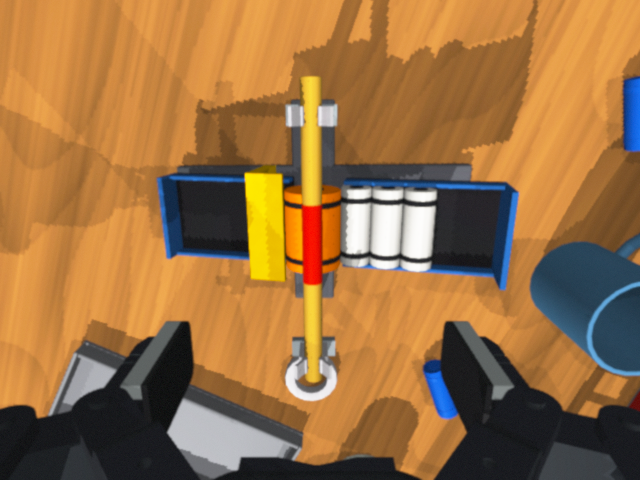

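```bash
python3 - <<'E'
from h import *
np.set_printoptions(precision=4,suppress=True)
a=np.load("w1.npy");st=dict(eef_pos=a[:3],tcp_rot=a[3:]);Rm=R.from_quat(a[3:]).as_matrix()
i=cv2.imread("pics/w1.png");hsv=cv2.cvtColor(i,cv2.COLOR_BGR2HSV)
red=cv2.inRange(hsv,(0,200,120),(5,255,255))[150:320,280:350]
m=cv2.moments(red,True);c=(m["m10"]/m["m00"]+280,m["m01"]/m["m00"]+150)
def show(n,px,z):
    p=plane(px,z,"wrist",st);print(n,p,"tool",(p-a[:3])@Rm*100);return p
show("band",[c],.128)
e=show("ends",[(311.5,76),(314.5,384)],.126);d=e[0]-e[1];print(np.linalg.norm(d),np.degrees(np.arctan2(d[1],d[0])),e.mean(0))
show("clips",[(311.5,114),(314,347)],.137)
show("bush",[(313,226)],.09)
E
```

```text
band [[ 0.5304 -0.019   0.128 ]] tool [[-0.2789 -0.2347 12.2449]]
ends [[ 0.4988  0.0703  0.126 ]
 [ 0.5652 -0.1128  0.126 ]] tool [[  9.1901  -0.2256  12.445 ]
 [-10.2865  -0.0869  12.4449]]
0.19477034156730766 109.9401136589129 [ 0.532  -0.0213  0.126 ]
clips [[ 0.5053  0.0521  0.137 ]
 [ 0.5532 -0.0797  0.137 ]] tool [[ 7.2641 -0.219  11.345 ]
 [-6.7619 -0.1084 11.3449]]
bush [[ 0.5304 -0.018   0.09  ]] tool [[-0.1908 -0.1981 16.0449]]
```

```bash
python3 -m inch '[[1,[-0.1,-0.2,4],0],[1,[-0.1,-0.2,8],0],[1,[-0.1,-0.2,10.5],0],[1,[-0.1,-0.2,12],0],[1,[-0.1,-0.2,12.4],0],[0,[-0.1,-0.2,12.4],0],[-0.5,[-0.1,-0.2,12.4],0],[-1,[-0.1,-0.2,12.4],0],[-1,[-0.1,-0.2,12.4],0],[-1,[-0.1,-0.2,12.4],0],[-1,[-0.1,-0.2,12.4],0],[-1,[-0.1,-0.2,12.4],0],[-1,[-0.1,-0.2,12.4],0],[-1,[-0.1,-0.2,12.4],0]]' 80
```

```text
time: 3.6
eef_pos: [0.5305, -0.0186, 0.1272]
tcp_rot: [0.578, 0.816, -0.0, 0.0]
contact_force: [-2.7, -0.9, 5.9]
opening: 0.106
```

```bash
python3 -m inch '[[-1,[0,0,-0.3],0],[-1,[0,0,-0.6],0],[-1,[0,0,-0.9],0],[-1,[0,0,-1.2],0],[-1,[0,0,-1.6],0],[-1,[0,0,-2],0],[-1,[0,0,-3],0],[-1,[0,0,-4.5],0],[-1,[0,0,-6.5],0],[-1,[0,0,-8.5],0],[-1,[0,0,-9.5],0],[-1,[0,0,-10],0],[-1,[0,0,-10],0],[-1,[0,0,-10],0]]'
python3 - <<'E'
from h import *
st=status.get_state();print(st)
i=cams.read_camera("wrist");np.save("w2.npy",np.r_[st["eef_pos"],st["tcp_rot"]]);cv2.imwrite("pics/w2.png",i)
E
```

```text
time: 5.0
eef_pos: [0.5299, -0.0183, 0.2256]
tcp_rot: [0.578, 0.816, -0.0, -0.001]
contact_force: [-0.2, 0.5, -1.4]
opening: 0.105
{'time': 5.0, 'qpos': array([-2.26013683e-01, -1.12072146e-02,  1.95422039e+00, -2.80294940e-05,
        1.19994474e+00, -5.64968044e-01]), 'dq': array([-0.00055724,  0.01049378,  0.0086243 ,  0.00083015,  0.0002707 ,
        0.00075781]), 'joint_efforts': array([ 9.01008578e-03, -2.88726139e+01, -2.92746770e+01,  6.65756738e-05,
       -6.00704327e-03,  2.92783056e-05]), 'eef_pos': array([ 0.52989767, -0.018319  ,  0.22557543]), 'tcp_rot': array([ 5.77706225e-01,  8.16244481e-01, -2.71549046e-04, -6.26433901e-04]), 'contact_force': array([-0.24974494,  0.52811483, -1.37202636]), 'wrist_torque': array([ 0.02859624,  0.02988187, -0.00709555]), 'opening': 0.10463741243262425}
```

View pics/w2.png

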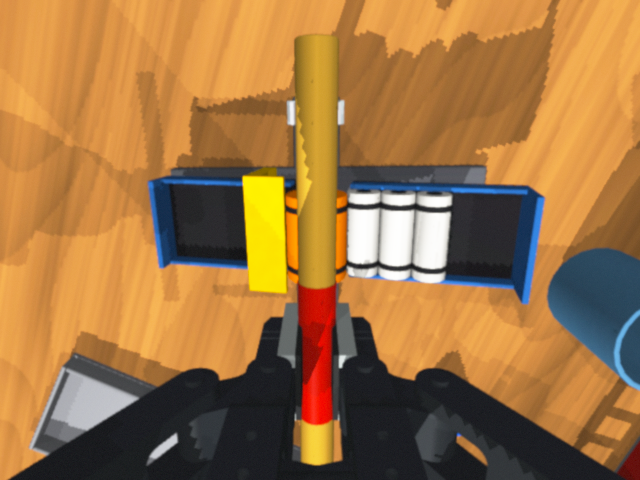

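```bash
python3 -m inch '[[-1,[-1,-0.5,0],-0.05],[-1,[-3,-1.7,0],-0.14],[-1,[-5.5,-3.2,0],-0.25],[-1,[-8,-4.6,0],-0.36],[-1,[-10.5,-6.1,0],-0.47],[-1,[-13,-7.5,0],-0.58],[-1,[-15.5,-9,0],-0.69],[-1,[-18,-10.4,0],-0.8],[-1,[-20.5,-11.9,1],-0.91],[-1,[-22.5,-13,3],-1],[-1,[-23.5,-13.6,6],-1.06],[-1,[-23.8,-13.8,9],-1.086],[-1,[-23.8,-13.8,11.5],-1.086],[-1,[-23.8,-13.8,12.5],-1.086],[-1,[-23.8,-13.8,12.5],-1.086],[-1,[-23.8,-13.8,12.5],-1.086],[-1,[-23.8,-13.8,12.5],-1.086]]'
python3 - <<'E'
from h import *
st=status.get_state();print(st["qpos"],st["eef_pos"])
i=cams.read_camera("wrist");np.save("w3.npy",np.r_[st["eef_pos"],st["tcp_rot"]])
t=cams.read_camera("top");cv2.imwrite("pics/t3.png",t)
cv2.imwrite("pics/w3.png",np.hstack([cv2.resize(i,None,fx=.65,fy=.65),t[190:502,320:640][:312]]) if False else i)
E
```

```text
time: 6.75
eef_pos: [0.4804, -0.2894, 0.1031]
tcp_rot: [0.073, 0.997, -0.001, 0.001]
contact_force: [0.4, 0.6, -0.6]
opening: 0.107
[-7.23122447e-01  2.05305031e-01  1.96619119e+00  1.38334763e-05
  9.66884849e-01 -2.14843628e+00] [ 0.48039369 -0.28941614  0.10311547]
```

View pics/w3.png

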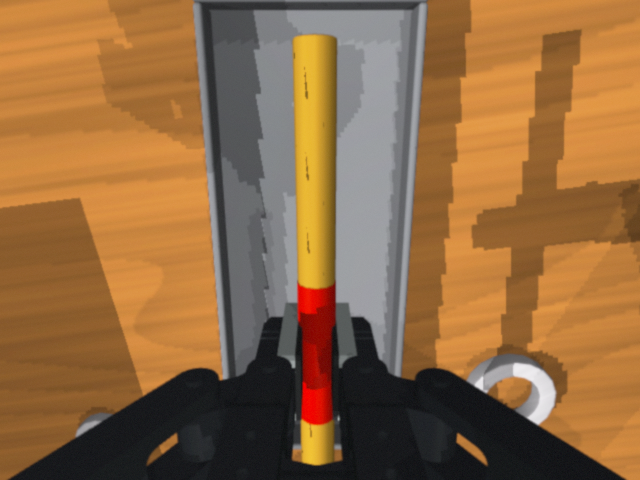

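```bash
python3 -m inch '[[-1,[0,-0.3,2.5],0],[-1,[0,-0.3,5],0],[-1,[0,-0.3,6.8],0],[-1,[0,-0.3,7.4],0],[-1,[0,-0.3,7.6],0],[-1,[0,-0.3,7.6],0],[-1,[0,-0.3,7.6],0],[-0.6,[0,-0.3,7.6],0],[-0.4,[0,-0.3,7.6],0],[-0.3,[0,-0.3,7.6],0],[-0.3,[0,-0.3,7.6],0],[-0.3,[0,-0.3,7.6],0],[-0.3,[0,-0.3,7.6],0],[-0.3,[0,-0.3,7.6],0],[-0.3,[0,-0.3,6.6],0],[-0.3,[0,-0.3,4],0],[-0.3,[0,-0.3,0],0],[0.2,[0,-0.3,-5],0],[1,[0,-0.3,-9],0],[1,[0,-0.3,-12],0]]'
python3 - <<'E'
from h import *
st=status.get_state();print(st["eef_pos"],st["tcp_rot"])
i=cams.read_camera("wrist");np.save("w4.npy",np.r_[st["eef_pos"],st["tcp_rot"]])
cv2.imwrite("pics/w4.png",i)
E
```

```text
time: 8.85
eef_pos: [0.4796, -0.2923, 0.2259]
tcp_rot: [0.073, 0.997, -0.002, 0.002]
contact_force: [-0.0, -1.3, -0.0]
opening: 0.843
[ 0.47963527 -0.29228955  0.22586787] [ 0.07281747  0.99734198 -0.00155849  0.00203941]
```

View pics/w4.png

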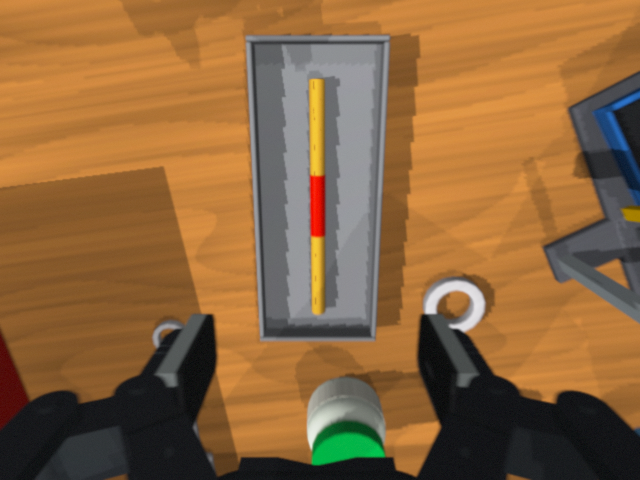

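The picture shows the rod flat in the tray: its ends are at about (317,79) and (318,313), inside the tray walls. Next I go over the bush, gripping it by its flat ends with the jaws along the chute's y.

```bash
python3 -m inch '[[1,[-0.2,4,0],-0.1],[1,[-0.4,9,0],-0.2],[1,[-0.6,14,0],-0.3],[1,[-0.8,19,0],-0.4],[0.65,[-0.9,24,0],-0.485],[0.65,[-1,27,0],-0.485],[0.65,[-1,27.8,0],-0.485],[0.65,[-1,27.8,0],-0.485],[0.65,[-1,27.8,0],-0.485],[0.65,[-1,27.8,0],-0.485]]'
python3 - <<'E'
from h import *
st=status.get_state();print(st["eef_pos"],st["tcp_rot"])
i=cams.read_camera("wrist");np.save("w5.npy",np.r_[st["eef_pos"],st["tcp_rot"]])
cv2.imwrite("pics/w5.png",i)
Rm=R.from_quat(st["tcp_rot"]).as_matrix();print("tool y yaw",np.degrees(np.arctan2(Rm[1,1],Rm[0,1])))
hsv=cv2.cvtColor(i,cv2.COLOR_BGR2HSV)
m=cv2.inRange(hsv,(8,220,120),(16,255,255))
n,l,s,c=cv2.connectedComponentsWithStats(m)
for k in range(1,n):
    if s[k,4]>150: print(s[k],c[k])
E
```

```text
time: 9.9
eef_pos: [0.5292, -0.0195, 0.2214]
tcp_rot: [-0.168, 0.986, -0.0, -0.0]
contact_force: [-0.6, 0.3, 0.1]
opening: 0.823
[ 0.5291596  -0.01950116  0.22139125] [-1.67861429e-01  9.85810583e-01 -1.86231738e-04 -3.53630391e-05]
tool y yaw 109.32700412394696
[282 204  60  21 657] [310.46575342 209.39269406]
[282 244  60  19 450] [311.         257.41555556]
```

View pics/w5.png

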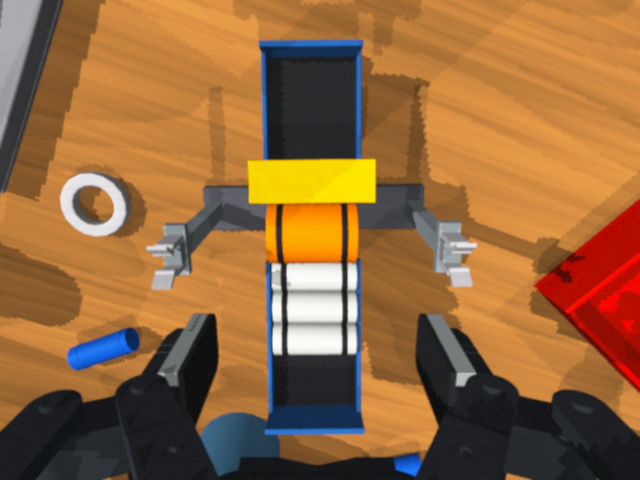

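```bash
python3 -m inch '[[0.65,[0,-0.35,4],0],[0.65,[0,-0.35,8],0],[0.65,[0,-0.35,11],0],[0.65,[0,-0.35,13],0],[0.65,[0,-0.35,14],0],[0.65,[0,-0.35,14.4],0],[0.65,[0,-0.35,14.4],0],[0.3,[0,-0.35,14.4],0],[-1,[0,-0.35,14.4],0],[-1,[0,-0.35,14.4],0],[-1,[0,-0.35,14.4],0],[-1,[0,-0.35,14.4],0],[-1,[0,-0.35,14.4],0],[-1,[0,-0.35,14.4],0]]' 60
```

```text
time: 11.35
eef_pos: [0.5316, -0.0218, 0.079]
tcp_rot: [-0.169, 0.986, -0.001, 0.001]
contact_force: [-1.1, -2.1, 6.3]
opening: 0.648
```

```bash
python3 -m inch '[[-1,[0,0,-0.4],0],[-1,[0,0,-0.9],0],[-1,[0,0,-1.5],0],[-1,[0,0,-2.3],0],[-1,[0,0,-3.3],0],[-1,[0,0,-4.5],0],[-1,[0,0,-6],0],[-1,[0,0,-8],0],[-1,[0,0,-10.5],0],[-1,[0,0,-13],0],[-1,[0,0,-15],0],[-1,[0,0,-15.5],0],[-1,[0,0,-15.5],0],[-1,[0,0,-15.5],0]]'
python3 - <<'E'
from h import *
np.set_printoptions(precision=4,suppress=True)
st=status.get_state();print(st["eef_pos"],st["tcp_rot"],st["contact_force"])
i=cams.read_camera("wrist");t=cams.read_camera("top");cv2.imwrite("pics/t6.png",t)
cv2.imwrite("pics/w6.png",np.vstack([cv2.resize(i,(400,300)),cv2.resize(t[200:350,150:350],(400,300))]))
# old ring, from first top picture: grey inside bin
t=cv2.imread("pics/top0.png");h=cv2.cvtColor(t,cv2.COLOR_BGR2HSV);m=cv2.inRange(h,(0,0,80),(180,90,255))[262:284,180:212]
q=cv2.moments(m,True);c=[(q["m10"]/q["m00"]+180,q["m01"]/q["m00"]+262)];print("ring",c,plane(c,.036,"top"))
E
```

```text
time: 12.75
eef_pos: [0.5297, -0.0213, 0.2314]
tcp_rot: [-0.169, 0.986, 0.0, -0.001]
contact_force: [0.7, 0.5, -1.9]
opening: 0.641
[ 0.5297 -0.0213  0.2314] [-0.1688  0.9857  0.0003 -0.0008] [ 0.717   0.5003 -1.8928]
ring [(195.81746031746033, 273.2857142857143)] [[0.5321 0.3103 0.036 ]]
```

View pics/w6.png

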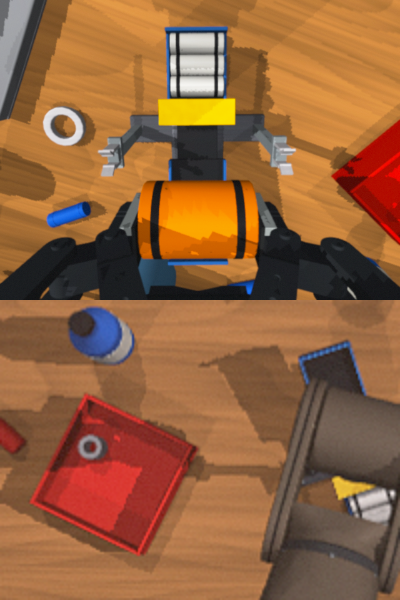

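```bash
python3 -m inch '[[-1,[-0.2,1,0],-0.04],[-1,[-0.5,3,0],-0.1],[-1,[-1,5.5,0],-0.18],[-1,[-1.5,8.5,0],-0.27],[-1,[-2.1,11.5,0],-0.36],[-1,[-2.7,14.5,0],-0.45],[-1,[-3.3,17.5,0],-0.54],[-1,[-3.8,20.5,0],-0.63],[-1,[-4.3,23.3,0],-0.71],[-1,[-4.7,25.5,0],-0.77],[-1,[-5,26.8,2],-0.81],[-1,[-5,27.2,5],-0.814],[-1,[-5,27.2,8],-0.814],[-1,[-5,27.2,11],-0.814],[-1,[-5,27.2,12],-0.814],[-1,[-5,27.2,12],-0.814],[-1,[-5,27.2,12],-0.814]]'
python3 - <<'E'
from h import *
st=status.get_state();print(st["eef_pos"],st["tcp_rot"],st["qpos"])
i=cams.read_camera("wrist");cv2.imwrite("pics/w7.png",i)
E
```

```text
time: 14.55
eef_pos: [0.4877, 0.2521, 0.1134]
tcp_rot: [-0.545, 0.838, -0.0, 0.001]
contact_force: [-0.1, 0.1, -0.9]
opening: 0.651
[0.48768798 0.25211581 0.11339503] [-5.45380660e-01  8.38188154e-01 -1.62833438e-04  7.26489823e-04] [ 2.92244542e-01  1.66664674e-01  1.98947126e+00  1.14554580e-04
  9.83970755e-01 -2.43230189e+00]
```

View pics/w7.png

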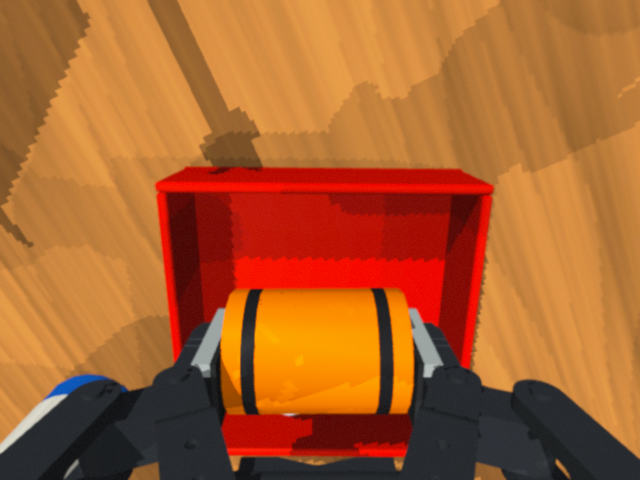

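```bash
python3 -m inch '[[-1,[0,0.3,2],0],[-1,[0,0.3,4.5],0],[-1,[0,0.3,6.5],0],[-1,[0,0.3,7.7],0],[-1,[0,0.3,8.3],0],[-1,[0,0.3,8.5],0],[-1,[0,0.3,8.5],0],[-1,[0,0.3,8.5],0],[0.4,[0,0.3,8.5],0],[0.5,[0,0.3,8.5],0],[0.6,[0,0.3,8.5],0],[0.6,[0,0.3,8.5],0],[0.6,[0,0.3,8.5],0],[0.6,[0,0.3,7.5],0],[0.6,[0,0.3,5.5],0],[0.6,[0,0.3,3],0],[0.6,[0,0.3,-1],0],[0.6,[0,0.3,-6],0],[0.6,[0,0.3,-10],0],[0.6,[0,0.3,-10],0]]'
python3 - <<'E'
from h import *
st=status.get_state();print(st["eef_pos"],st["contact_force"])
i=cams.read_camera("wrist");t=cams.read_camera("top");cv2.imwrite("pics/t8.png",t)
cv2.imwrite("pics/w8.png",np.hstack([i[:,80:560][:, :400],cv2.resize(t[160:370,150:335],(400,480))]))
cv2.imwrite("pics/w8.png",np.hstack([cv2.resize(i,(400,300)),cv2.resize(t[180:360,180:480],(400,300))]))
E
```

```text
time: 16.6
eef_pos: [0.4881, 0.2542, 0.2213]
tcp_rot: [-0.545, 0.838, -0.002, 0.007]
contact_force: [0.8, 0.2, 0.2]
opening: 0.798
[0.48809483 0.25421726 0.22127586] [0.78505974 0.23413849 0.21004587]
```

View pics/w8.png

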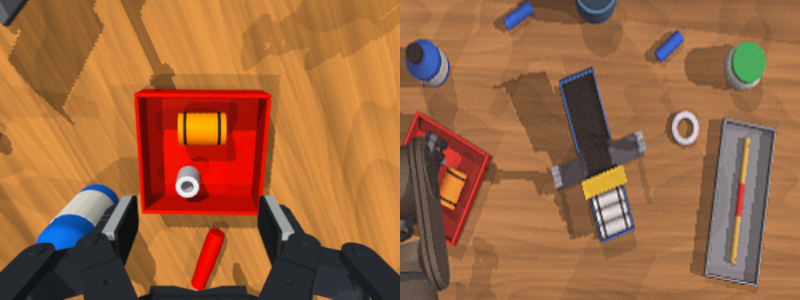

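The orange bush is lying in the bin beside the steel ring, the three aluminium bushes are at the end stop, and the rod is flat in the tray. I'll let things settle for a moment, then hand in.

```bash
python3 -m inch '[[0.6,[0,0,-2],0],[0.6,[0,0,-2],0],[0.6,[0,0,-2],0],[0.6,[0,0,-2],0],[0.6,[0,0,-2],0]]'; python3 - <<'E'
from h import *
a=cv2.imread("pics/t8.png");b=cams.read_camera("top")
d=cv2.absdiff(a,b).max(2)>60;print("changed px right of arm",d[180:360,270:480].sum())
h=cv2.cvtColor(b,cv2.COLOR_BGR2HSV);w=cv2.inRange(h,(0,0,150),(180,60,255))[290:335,310:365]
q=cv2.moments(w,True);p=plane([(q["m10"]/q["m00"]+310,q["m01"]/q["m00"]+290)],.061,"top")[0];r=p-np.array([.531+.004*.943,-.0205+.004*.333,p[2]])
print("bushes mean chute x",r@[.943,.333,0],"y",r@[-.333,.943,0])
from plant import ctrl;print(ctrl.sign_off())
E
```

```text
time: 17.2
eef_pos: [0.4837, 0.2527, 0.2308]
tcp_rot: [-0.545, 0.838, 0.0, -0.001]
contact_force: [-0.4, -0.1, -0.3]
opening: 0.797
changed px right of arm 0
bushes mean chute x -0.08299172502307206 y 0.0010627622642877756
the job is handed in; nothing more can be done
None
```

The job is done and was handed in at about 17 s of the 58 s allowed. I pulled the keeper rod straight up out of its clips and laid it flat in the grey tray. Then I gripped the jammed orange bush by its flat ends, lifted it straight out and put it in the red bin, beside the old steel reject.

**Last checks:**
- **Aluminium bushes:** all three rolled down by themselves. Their mean position is chute x ≈ -83 mm, where about -84 mm is expected.
- **Rod and orange bush:** the rod lies inside the tray walls and the orange bush lies inside the bin.
- **Settled:** nothing moved in the top view of the chute and tray between the last two pictures, and the gripper was clear of everything.
- **Other items:** the bottle, jar, bearing, mug and screwdriver looked undisturbed in the last pictures, though the mug and screwdriver were only partly in view. I did not look at the wrench again after the first pictures; nothing was moved near it.

No check failed. The position estimates from the different cameras disagreed by 2–5 mm, and I corrected the lowerings at the tray, bush and bin by about 3 mm from the wrist view.

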